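# Feel for the lock key in the rim of a round holding fixture and press it home

### The job

Lock the round holding fixture: set a fingertip on the top of its rim beside the index block, run it along the rim until it drops into the notch, then press the lock key inside the notch fully home, leave it down and move clear. Do not shift or lift the piston standing in the middle, nor the spanner, spray can and parts box around it.

Things in the scene. Friction and masses are not known exactly. Their poses are not given: they have to be found in the camera images.
- fixture: Fixed rotary holding fixture. Origin on the bench under its centre, z up, -x towards its index block. Dark foot plate (x -120 to 100 mm, y -80 to 80 mm, 12 mm thick) under a round aluminium platter that is stiff and does not turn under a fingertip. Platter floor 42 mm above the bench, ringed by a rim. These axes do not tell where the notch is.
- rim (a point): Centre of the rim, level with its top: on the fixture's axis, 62 mm above the bench. The rim's flat top runs from radius 72 to 88 mm. It is whole but for one notch, 48 mm along the rim, open above, inwards and outwards, whose middle lies anywhere more than 75 degrees round from the index block, either way: it must be felt or seen.
- start (a point): Point on the middle of the rim's flat top (radius 80 mm, 62 mm above the bench) beside the index block: the sweep starts here. The index block, 16 x 30 mm and 56 mm tall, stands just outside the rim, 108 mm from the fixture's axis.
- key (a joint): Travel of the lock key, the aluminium block in the notch (42 mm along the rim, 14 mm thick), straight down, in m: 0 = up, its flat top 8 mm below the rim's top; 0.007 = fully home at its stop, 15 mm below. No spring: it moves against about 4 N of friction and stays where it is left.
- piston_mid (a point): Centre (half-way up) of a loose aluminium piston, 44 mm across and 42 mm tall, 0.14 kg, standing upright on the middle of the platter's floor; its top is 84 mm above the bench. To be left alone.
- partsbox: Loose blue plastic parts box, 200 x 140 x 70 mm, open on top; origin at the centre of its underside. A bystander.
- spanner: Loose steel spanner, 170 mm long, lying flat along its x axis; origin under its middle. A bystander.
- spraycan: Loose white spray can, 56 mm across and 160 mm tall; origin at the centre of its underside. A bystander.
There are look-alikes about, which are no part of the job. Of the things shaped like the part that bears piston_mid, the aluminium one is meant.

How it is judged:
By the outcome, as a careful person would: the job done as asked, in the order asked, and still so for the second after the job is handed in, with the robot touching nothing.
It also fails if it takes over 70 s, if anything falls off the work surface, if the arm or the gripper's body presses on something with over 40 N, if the wrist force passes 120 N, or if a joint passes its speed limit or range.

### The arm

A 7-joint arm with a two-finger parallel gripper is mounted at the origin on the work surface. World frame = base frame: x ahead of the robot, y to its left, z up, the work surface at z = 0. Lengths are in m, angles in rad, forces in N, time in s.
With the tool pointing down it reaches from about 0.35 to 0.9 m from the base axis. Payload 8.1 kg.
Tool frame: the origin (TCP) lies at the very end of the fingers, on their centre line; the grasp point (between the pads) lies arm.hold_point_z behind it (arm.hold_point_z is the distance from the TCP to the grasp point, in m); z points along the fingers, y is the line along which they close (so a half turn about z gives the same grasp; the last joint's range is limited). The gripper opens to 92 mm and grips with 3 to 60 N. Pads are 19 mm wide; open, the fingers measure 130 mm over their backs; the gripper's body (75 mm by 190 mm) begins 47 mm behind the grasp point.
Start: joints at [1.163, 0.434, 0.025, 1.573, -0.012, 1.134, -0.075], TCP at [0.188, -0.596, 0.201] pointing down, gripper open.
Joint ranges: [-2.62, 2.62], [-0.44, 2.09], [-1.27, 1.32], [0.08, 2.57], [-1.32, 4.46], [0.12, 2], [-2.74, 2.74]. Speed limits (rad/s): [2.22, 2.22, 3.01, 3.01, 3.14, 3.14, 3.14].

### API

Orientations are given as a rotation vector (axis times angle).
In Python, from cell import arm, vision, job, cut_out gives the robot as it stands. The module is installed in compiled form; this text tells all that it offers.
- The arm moves only by the tool play_rows, never from a script. Its argument "increments" is text: rows parted by semicolons, each of 5 numbers parted by spaces: the shift along the tool's x, y, z in cm, then the turn about the tool's z in degrees, then the opening, from -1 (shut) to 1 (fully open), so that 0 is half open. A call has 1 to 5 rows; each row shifts and turns the commanded pose from where the row before left it, along the tool's axes as they then stand; what a row does not reach is not made up. A row lasts 1/12 s, in which the tool goes at most 41.7 mm and 7.16 degrees, less where a joint would pass 70% of its speed; a pose out of reach is approached as far as the arm can. A call is refused whole if a number of a shift passes 4.17 or a number of a turn 7.16, either way. A call with a gripper value outside its range is refused whole. The fingers move at their own pace and stop on an object; "grip_force" is the grip in N (left out, the last holds). Time passes only in rows, so rows that do not move let the fingers close. It gives the time, the measured TCP pose, the force, the opening and the grip force at its end, in the units of the state.
- arm.observe(): the state, without advancing time (a new reading comes with each control period).
- vision.get_image(name): name is "scene" or "top"; returns a dict with "frame" (420x560x3 uint8, red, green, blue), "z_map" (420x560 float32, m along the optical axis (not along the pixel's ray), 0 where there is no reading), "mtx" (3x3 intrinsics, pixels), "cam_to_world" (4x4, takes a point from camera to world coordinates). Camera axes: x right, y up, looking along -z (the intrinsics and any distortion apply to the point x, -y, -z); pixel columns grow to the right and rows downward; lengths in m; the calibration is good to about 2 mm. A picture is of the moment at which its call begins.
- job.sign_off(): hands the job in; it is judged then, once.
Trained networks look in a picture, given as the dict that the camera call returned (one of the last four; its "shot" number tells which), for a name from the list of things; names that differ only in an ending like _2 or _b are one class to them, and where a whole thing is asked for, a point or a joint stands for the part that bears it (a point fixed in the world has none). Each returns a list of dicts, best first, with "confidence" (0 to 1); they miss things now and then, are a little off and sometimes report something else, mostly with a low value. They report only what shows in the picture. A call takes as long as a camera call. They do not tell look-alikes from the thing itself.
- cut_out(query, picture): "mask" (420x560 bool, what is visible of it) and "point" ([row, column] in pixels, amid what is visible of it).
The state is a dict: "clock": time; "joints": joint angles; "dq": joint speeds; "joint_efforts": joint torques, N m; "position": TCP position; "ee_rot": TCP orientation; "force": force on the tool from outside, world axes, zero at the start; "ft_torque": the same for the moment, N m; "width": opening from 0.0 (shut) to 1.0 (fully open); "gripper_force": force on a finger pad.
Only numpy, scipy, OpenCV 4.12 (cv2) and the standard library are available. Lean on these libraries where they do the work, as an engineer would, in place of code of your own. Each camera call takes 0.05 s, during which the arm holds its last target. There are 200 camera calls.

## Working session

There is one attempt and no reset: what is moved stays moved. The work goes in short steps, Python scripts to look and compute and a tool call to move; the robot and the scene stay as the last step left them, time stands still between calls to the robot, and variables do not carry over. Pictures are saved under pics/ and viewed, at most 10 in all, crops included, and the job is handed in when it is done.

Besides the shell and the picture viewer there is one more tool, called after "Emit:" as name(argument=value, ...), one argument or row to a line, values as JSON. play_rows: Moves the arm, as the interface text tells. Its arguments: {"type":"object","properties":{"increments":{"type":"string"},"grip_force":{"type":"number"}},"required":["increments"]}

```bash
mkdir -p pics; cat > h.py <<'E'
import numpy as np, cv2
from cell import arm, vision, job, cut_out
def world(im):
    K=im["mtx"];z=im["z_map"];h,w=z.shape
    c,r=np.meshgrid(np.arange(w),np.arange(h))
    P=np.stack([(c-K[0,2])/K[0,0]*z,-(r-K[1,2])/K[1,1]*z,-z,np.ones_like(z)],-1)
    W=(P@im["cam_to_world"].T)[...,:3]; W[z==0]=np.nan
    return W
def save(a,n): cv2.imwrite("pics/"+n,np.ascontiguousarray(a[...,::-1]))
E
python3 - <<'E'
from h import *
for n in("scene","top"):
    im=vision.get_image(n); save(im["frame"],n+"0.png"); W=world(im)
    print(n,im["cam_to_world"][:3,3].round(3))
    for q in("fixture","key","piston_mid","partsbox","spanner","spraycan"):
        for d in cut_out(q,im):
            m=d["mask"]; print(q,round(d["confidence"],2),d["point"],m.sum(),np.nanmedian(W[m],0).round(3),np.nanmax(W[m][:,2]).round(3))
print(arm.observe())
E
```

```text
scene [ 0.775 -0.353  0.719]
fixture 0.6 [196.9, 287.3] 6001 [0.568 0.087 0.044] 0.087
piston_mid 0.96 [252.3, 350.1] 547 [0.74  0.023 0.042] 0.047
piston_mid 0.72 [181.4, 287.8] 494 [0.561 0.098 0.084] 0.088
partsbox 0.61 [284.0, 233.6] 9192 [ 0.575 -0.147  0.018] 0.074
partsbox 0.37 [154.0, 343.0] 516 [0.615 0.286 0.008] 0.012
spanner 0.97 [152.5, 343.6] 550 [0.607 0.288 0.008] 0.012
spraycan 0.77 [208.7, 156.6] 1883 [ 0.384 -0.115  0.122] 0.163
top [0.388 0.026 1.017]
fixture 0.73 [223.6, 249.3] 5574 [0.535 0.106 0.043] 0.087
key 0.59 [190.9, 224.5] 116 [0.609 0.162 0.055] 0.058
piston_mid 0.84 [213.3, 244.3] 312 [0.554 0.105 0.084] 0.09
piston_mid 0.66 [141.9, 282.7] 273 [0.733 0.03  0.042] 0.047
partsbox 0.57 [210.7, 355.5] 5326 [ 0.571 -0.148  0.007] 0.076
spanner 0.9 [197.2, 180.3] 398 [0.606 0.286 0.008] 0.014
spraycan 0.97 [294.7, 342.7] 743 [ 0.368 -0.1    0.16 ] 0.165
{'clock': 0.7, 'joints': array([ 1.16336151,  0.43445096,  0.02500293,  1.5732278 , -0.01160876,
        1.13402124, -0.07512629]), 'dq': array([-0.00066832, -0.00093129, -0.00048919, -0.00010861, -0.00189828,
       -0.00060922, -0.00013054]), 'joint_efforts': array([-2.05834303e-04, -6.67497253e+01,  9.83610861e-01, -3.14759159e+01,
       -6.06705970e-02,  3.25108774e-02,  6.81898015e-06]), 'position': array([ 0.1875567 , -0.59618701,  0.20106158]), 'ee_rot': array([3.10516272e+00, 4.76792928e-01, 7.18385100e-06]), 'force': array([ 0.08653122, -0.17164404,  0.5758112 ]), 'ft_torque': array([-0.01158103,  0.02158534, -0.00566467]), 'gripper_force': 0.0, 'width': 1.0032591222831686}
```

```bash
python3 - <<'E'
from h import *
from scipy.optimize import least_squares
im=vision.get_image("top"); W=world(im)
c0=np.array([.555,.105])
Z=W[...,2]; D=np.hypot(W[...,0]-c0[0],W[...,1]-c0[1])
m=(abs(Z-.062)<.004)&(D<.1)&(D>.06)
p=W[m][:,:2]
f=lambda v:np.clip(abs(np.hypot(*(p-v).T)-.08)-.008,0,None)
c=least_squares(f,c0,loss="soft_l1",f_scale=.002).x
print("centre",c,m.sum(),np.median(Z[m]))
d=W[...,:2]-c; R=np.hypot(d[...,0],d[...,1]); A=np.degrees(np.arctan2(d[...,1],d[...,0]))
for a in range(-180,180,6):
    s=(R>.074)&(R<.086)&(A>=a)&(A<a+6)
    s2=(R>.1)&(R<.116)&(A>=a)&(A<a+6)
    print(a,s.sum(),np.nanmedian(Z[s]).round(4),"out",np.nanmax(Z[s2]).round(3),end=" | ")
crop=im["frame"][130:300,150:320]; save(cv2.resize(crop,None,fx=3.5,fy=3.5,interpolation=2),"crop1.png")
s=vision.get_image("scene");save(cv2.resize(s["frame"][100:330,130:410],None,fx=2.6,fy=2.6,interpolation=2),"crop2.png")
E
```

```text
centre [0.55526868 0.10430147] 1307 0.06267888596787774
-180 21 0.0628 out 0.017 | -174 19 0.0624 out 0.016 | -168 20 0.0627 out 0.017 | -162 19 0.0618 out 0.02 | -156 20 0.0625 out 0.02 | -150 19 0.0628 out 0.015 | -144 20 0.0626 out 0.014 | -138 18 0.0617 out 0.006 | -132 18 0.0628 out 0.005 | -126 20 0.0629 out 0.005 | -120 19 0.0614 out 0.005 | -114 19 0.0626 out 0.005 | -108 18 0.0623 out 0.005 | -102 19 0.0624 out 0.007 | -96 18 0.062 out 0.005 | -90 17 0.063 out 0.004 | -84 18 0.0629 out 0.006 | -78 18 0.0624 out 0.005 | -72 17 0.0632 out 0.008 | -66 18 0.0627 out 0.015 | -60 16 0.0634 out 0.017 | -54 19 0.0622 out 0.022 | -48 19 0.0627 out 0.022 | -42 16 0.0631 out 0.016 | -36 17 0.0633 out 0.015 | -30 17 0.0626 out 0.014 | -24 17 0.0633 out 0.008 | -18 18 0.063 out 0.003 | -12 18 0.0623 out 0.004 | -6 18 0.0638 out 0.006 | 0 17 0.0627 out 0.012 | 6 17 0.0624 out 0.016 | 12 15 0.0637 out 0.018 | 18 18 0.063 out 0.022 | 24 14 0.0611 out 0.022 | 30 20 0.0552 out 0.016 | 36 19 0.0543 out 0.014 | 42 18 0.0548 out 0.005 | 48 16 0.0557 out 0.006 | 54 22 0.0543 out 0.007 | 60 13 0.0613 out 0.006 | 66 17 0.0617 out 0.005 | 72 21 0.0619 out 0.006 | 78 17 0.0623 out 0.006 | 84 18 0.0624 out 0.005 | 90 19 0.0632 out 0.006 | 96 18 0.0633 out 0.007 | 102 19 0.0628 out 0.006 | 108 19 0.0629 out 0.005 | 114 19 0.0631 out 0.014 | 120 19 0.0623 out 0.015 | 126 17 0.062 out 0.021 | 132 19 0.0627 out 0.021 | 138 18 0.0625 out 0.017 | 144 19 0.0622 out 0.016 | 150 19 0.0636 out 0.016 | 156 19 0.062 out 0.061 | 162 19 0.0628 out 0.06 | 168 19 0.0629 out 0.06 | 174 17 0.0633 out 0.059 |
```

View pics/top0.png

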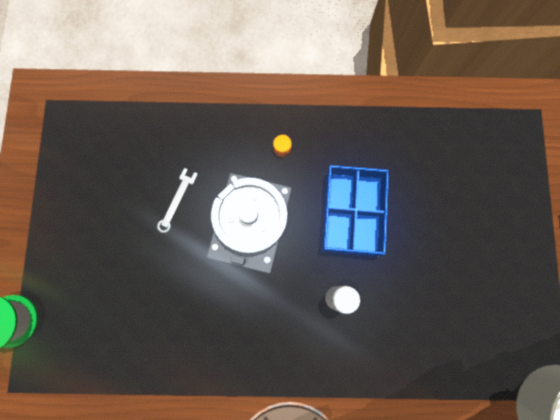

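View pics/crop1.png

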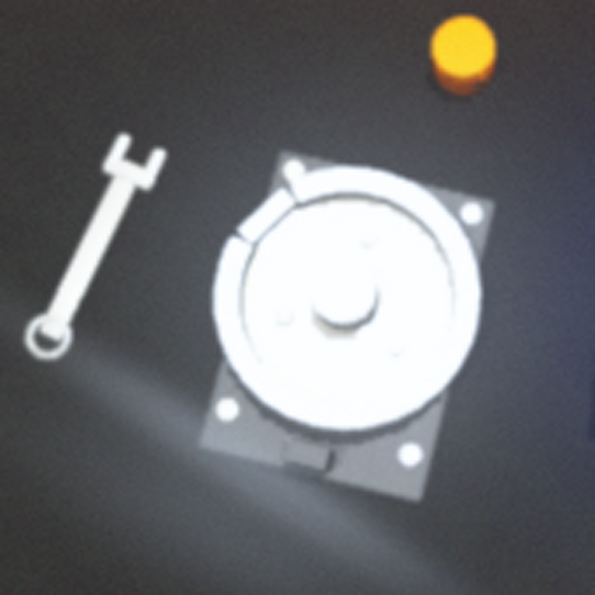

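View pics/crop2.png

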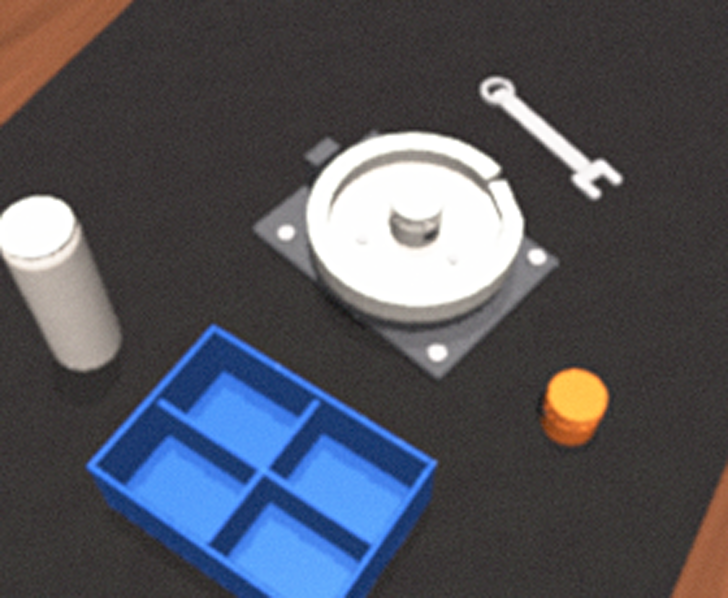

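The top view shows the fixture at about (col 249, row 215), its index block at (240, 261) and the notch with the key at (224, 190), upper left. World bearings from the axis are about 168° for the block and 44° for the notch. Candidates for the piston are the aluminium one at (244, 213), which is the one meant, and the orange look-alike at (282, 144). The spanner is at (178, 200), the box at (355, 210) and the can at (343, 299). I'm shutting the fingers, raising the tool and turning it so the closing line is radial at the notch.

Emit:
play_rows(
  increments="0 0 -0.6 -6.9 -1;0 0 -0.6 -6.9 -1;0 0 -0.6 -6.9 -1;0 0 -0.6 -6.9 -1;0 0 -0.6 -6.9 -1",
  grip_force=20,
)

```text
clock: 1.22
position: [0.1875, -0.5962, 0.2314]
ee_rot: [2.82, 1.385, -0.0]
force: [0.6, 0.2, 0.1]
width: 0.688
gripper_force: 0.0
```

Emit:
play_rows(
  increments="0 0 -0.6 -6.9 -1;0 0 -0.6 -6.9 -1;0 0 -0.6 -6.9 -1;0 0 -0.6 -6.9 -1;0 0 -0.6 -6.9 -1",
)

```text
clock: 1.63
position: [0.1875, -0.5962, 0.2613]
ee_rot: [-2.283, -2.158, 0.0]
force: [-0.2, 0.3, -0.5]
width: 0.327
gripper_force: 0.0
```

Emit:
play_rows(
  increments="0 0 -0.6 -6.9 -1;0 0 -0.6 -6.9 -1;0 0 -0.6 -6.9 -1;0 0 -0.6 -6.9 -1;0 0 -0.6 -6.9 -1",
)

```text
clock: 2.05
position: [0.1874, -0.5962, 0.2913]
ee_rot: [-1.54, -2.738, 0.0]
force: [-0.3, -0.3, 0.2]
width: 0.008
gripper_force: 0.0
```

Emit:
play_rows(
  increments="0 0 -0.6 -6.9 -1;0 0 -0.6 -6.7 -1;0 0 0 0 -1",
)

```text
clock: 2.3
position: [0.1876, -0.5967, 0.3042]
ee_rot: [1.205, 2.9, -0.002]
force: [-0.1, 0.1, 1.3]
width: 0.008
gripper_force: 0.0
```

```bash
cat >> h.py <<'E'
from scipy.spatial.transform import Rotation as Ro
C=np.array([.5553,.1043])
def st(goal=None):
    s=arm.observe();R=Ro.from_rotvec(s["ee_rot"]).as_matrix();p=s["position"]
    d=p[:2]-C
    print("t",round(s["clock"],2),"p",p.round(4),"yang",np.degrees(np.arctan2(R[1,1],R[0,1])).round(1),"tilt",R[:,2].round(3),"F",s["force"].round(1),"w",round(s["width"],2),"r",np.hypot(*d).round(4),"a",np.degrees(np.arctan2(d[1],d[0])).round(1),"q",s["joints"].round(2))
    if goal is not None: print("tool shift cm",(R.T@(np.array(goal)-p)*100).round(2))
    return s,R
E
python3 - <<'E'
from h import *
a=np.radians(168);print(arm.hold_point_z)
st([C[0]+.08*np.cos(a),C[1]+.08*np.sin(a),.30])
im=vision.get_image("top");W=world(im);d=W[...,:2]-C
R=np.hypot(d[...,0],d[...,1]);A=np.degrees(np.arctan2(d[...,1],d[...,0]));Z=W[...,2]
s=(R>.101)&(R<.115)&(abs(A)>140)&(Z>.045);print("block",np.median(W[s],0),np.median(A[s]%360),np.median(R[s]),s.sum())
s=(R>.074)&(R<.086)&(A>20)&(A<70)&(Z<.0585)&(Z>.05);print("key",A[s].mean(),np.percentile(A[s],[2,98]),np.median(Z[s]))
E
```

```text
0.0188
t 2.3 p [ 0.1876 -0.5967  0.3042] yang 44.9 tilt [ 0.001 -0.002 -1.   ] F [-0.1  0.1  1.3] w 0.01 r 0.7916 a -117.7 q [ 1.45  0.41 -0.4   1.38  0.16  1.38  1.83]
tool shift cm [30.45 71.14  0.32]
block [0.4505156  0.12753893 0.05665306] 167.63586187375637 0.10803674182813369 82
key 45.771581081974055 [31.14249212 59.86471271] 0.05469428470191595
```

Emit:
play_rows(
  increments="0.8 1.8 0 0 -1;1.5 3.5 0 0 -1;1.5 3.5 0 0 -1;1.5 3.5 0 0 -1;1.5 3.5 0 0 -1",
)

```text
clock: 2.77
position: [0.2526, -0.435, 0.3025]
ee_rot: [-1.221, -2.894, -0.001]
force: [1.4, 0.4, 0.2]
width: 0.003
gripper_force: 0.0
```

Emit:
play_rows(
  increments="1.5 3.5 0 0 -1;1.5 3.5 0 0 -1;1.5 3.5 0 0 -1;1.5 3.5 0 0 -1;1.5 3.5 0 0 -1",
)

```text
clock: 3.18
position: [0.3246, -0.2588, 0.3027]
ee_rot: [1.221, 2.895, -0.0]
force: [1.3, 0.1, -1.0]
width: 0.003
gripper_force: 0.0
```

Emit:
play_rows(
  increments="1.5 3.5 0 0 -1;1.5 3.5 0 0 -1;1.5 3.5 0 0 -1;1.5 3.5 0 0 -1;1.5 3.5 0 0 -1",
)

```text
clock: 3.6
position: [0.3966, -0.0826, 0.3029]
ee_rot: [1.221, 2.894, -0.001]
force: [0.2, -0.4, -0.6]
width: 0.007
gripper_force: 0.0
```

Emit:
play_rows(
  increments="1.5 3.5 0 0 -1;1.5 3.5 0 0 -1;1.5 3.5 0 0 -1;0.8 1.8 0 0 -1;0 0 0 0 -1",
)

```text
clock: 4.02
position: [0.4476, 0.0447, 0.3029]
ee_rot: [-1.211, -2.898, -0.004]
force: [-0.8, -0.1, -1.2]
width: 0.004
gripper_force: 0.0
```

```bash
python3 - <<'E'
from h import *
a=np.radians(168)
st([C[0]+.08*np.cos(a),C[1]+.08*np.sin(a),.072])
E
```

```text
t 4.02 p [0.4476 0.0447 0.3029] yang 44.7 tilt [ 0.001  0.003 -1.   ] F [-0.8 -0.1 -1.2] w 0.0 r 0.1231 a -151.0 q [ 0.63  0.18 -0.96  1.75  0.15  1.29  0.41]
tool shift cm [ 3.32  7.4  23.11]
```

Emit:
play_rows(
  increments="1.1 2.5 1.5 0 -1;1.1 2.5 3 0 -1;1.1 2.4 3.5 0 -1;0 0 3.5 0 -1;0 0 3.5 0 -1",
)

```text
clock: 4.43
position: [0.4759, 0.115, 0.153]
ee_rot: [-1.216, -2.896, -0.001]
force: [-0.1, -0.0, 0.4]
width: 0.006
gripper_force: 0.0
```

Emit:
play_rows(
  increments="0 0 3.5 0 -1;0 0 2.5 0 -1;0 0 1 0 -1;0 0 0 0 -1;0 0 0 0 -1",
)

```text
clock: 4.85
position: [0.4763, 0.1138, 0.0853]
ee_rot: [-1.216, -2.897, 0.0]
force: [0.2, 0.5, 0.4]
width: 0.004
gripper_force: 0.0
```

```bash
python3 - <<'E'
from h import *
a=np.radians(168)
st([C[0]+.08*np.cos(a),C[1]+.08*np.sin(a),.062])
im=vision.get_image("scene");save(cv2.resize(im["frame"][70:300,150:450],None,fx=2.6,fy=2.6,interpolation=2),"s1.png")
E
```

```text
t 4.85 p [0.4763 0.1138 0.0853] yang 44.5 tilt [-0. -0. -1.] F [0.2 0.5 0.4] w 0.0 r 0.0796 a 173.2 q [ 0.29  0.5  -0.84  1.98  0.48  0.87 -0.04]
tool shift cm [0.46 0.56 2.33]
```

View pics/s1.png

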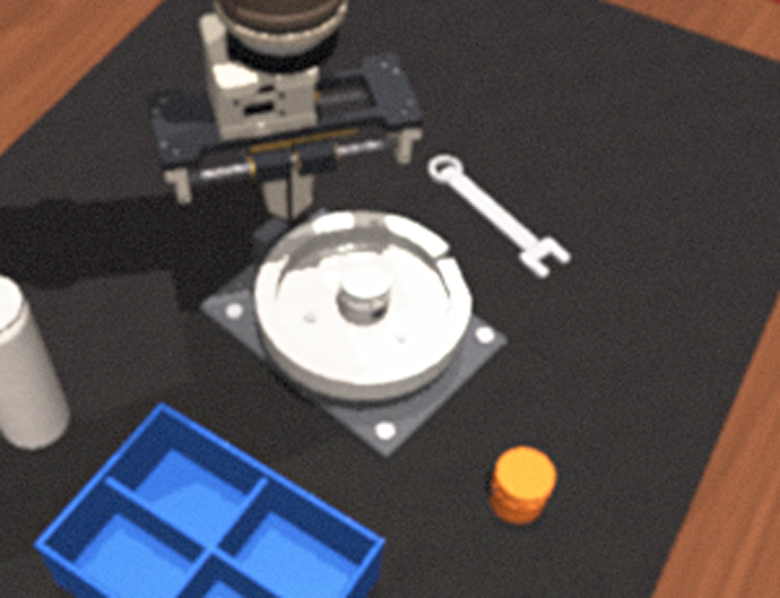

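The shut fingers hang over the rim beside the index block (crop 290, 200), and the piston at (365, 290) is clear. I'm lowering onto the start point.

Emit:
play_rows(
  increments="0.45 0.55 0.7 0 -1;0 0 0.7 0 -1;0 0 0.4 0 -1;0 0 0.2 0 -1;0 0 0 0 -1",
)

```text
clock: 5.32
position: [0.4766, 0.1207, 0.0643]
ee_rot: [-1.213, -2.897, 0.001]
force: [0.3, 0.0, 0.6]
width: 0.005
gripper_force: 0.0
```

Emit:
play_rows(
  increments="0 0 0.1 0 -1;0 0 0.1 0 -1;0 0 0 0 -1",
)

```text
clock: 5.57
position: [0.4769, 0.1208, 0.0627]
ee_rot: [1.214, 2.898, -0.0]
force: [-0.1, -0.1, -0.6]
width: 0.007
gripper_force: 0.0
```

```bash
python3 - <<'E'
from h import *
a=np.radians(168)
st([C[0]+.08*np.cos(a),C[1]+.08*np.sin(a),.062])
E
```

```text
t 5.57 p [0.4769 0.1208 0.0627] yang 44.6 tilt [ 0. -0. -1.] F [-0.1 -0.1 -0.6] w 0.01 r 0.0801 a 168.1 q [ 0.25  0.53 -0.82  2.    0.52  0.83 -0.09]
tool shift cm [-0.    0.02  0.07]
```

Emit:
play_rows(
  increments="0 0 0.05 0 -1;0 0 0.05 0 -1;0 0 0.05 0 -1;0 0 0 0 -1",
)

```text
clock: 5.9
position: [0.4769, 0.1208, 0.0612]
ee_rot: [-1.214, -2.898, 0.0]
force: [-0.7, -0.3, 0.1]
width: 0.006
gripper_force: 0.0
```

Emit:
play_rows(
  increments="0 0 0.05 0 -1;0 0 0.05 0 -1;0 0 0 0 -1",
)

```text
clock: 6.15
position: [0.4769, 0.1208, 0.0602]
ee_rot: [-1.213, -2.898, 0.0]
force: [-0.3, 0.4, -0.2]
width: 0.006
gripper_force: 0.0
```

Emit:
play_rows(
  increments="0 0 0.05 0 -1;0 0 0.05 0 -1;0 0 0 0 -1",
)

```text
clock: 6.4
position: [0.4768, 0.1209, 0.0592]
ee_rot: [-1.213, -2.898, 0.0]
force: [0.1, 0.3, 0.1]
width: 0.003
gripper_force: 0.0
```

```bash
python3 - <<'E'
from h import *
im=vision.get_image("scene");save(cv2.resize(im["frame"][110:210,210:350],None,fx=5.5,fy=5.5,interpolation=2),"s2.png")
t=vision.get_image("top");W=world(t);d=W[...,:2]-C;R=np.hypot(d[...,0],d[...,1])
a=np.degrees(np.arctan2(d[...,1],d[...,0]))
for I in(im,t):
    W=world(I);d=W[...,:2]-C;R=np.hypot(d[...,0],d[...,1]);a=np.degrees(np.arctan2(d[...,1],d[...,0]))
    s=(R>.075)&(R<.085)&(a<-60)&(a>-120);print(np.nanmedian(W[s][:,2]))
    s=(np.hypot(W[...,0]-.7,W[...,1]-.15)<.05);print(np.nanmedian(W[s][:,2]))
    if I is im:
        m=(abs(W[...,2]-.062)<.003)&(R<.1)&(R>.06); p=W[m][:,:2]
        from scipy.optimize import least_squares
        print(least_squares(lambda v:np.clip(abs(np.hypot(*(p-v).T)-.08)-.008,0,None),C,loss="soft_l1",f_scale=.002).x)
        K=I["mtx"];q=np.linalg.inv(I["cam_to_world"])@np.array([*arm.observe()["position"],1])
        print("tip px",K[0,2]+K[0,0]*q[0]/-q[2],K[1,2]+K[1,1]*-q[1]/-q[2])
E
```

```text
0.01466216098499451
0.002199742127561577
[0.55620731 0.10630484]
tip px 261.45180543893173 164.09420421144105
0.06297829290637369
0.0016310752219309554
```

View pics/s2.png

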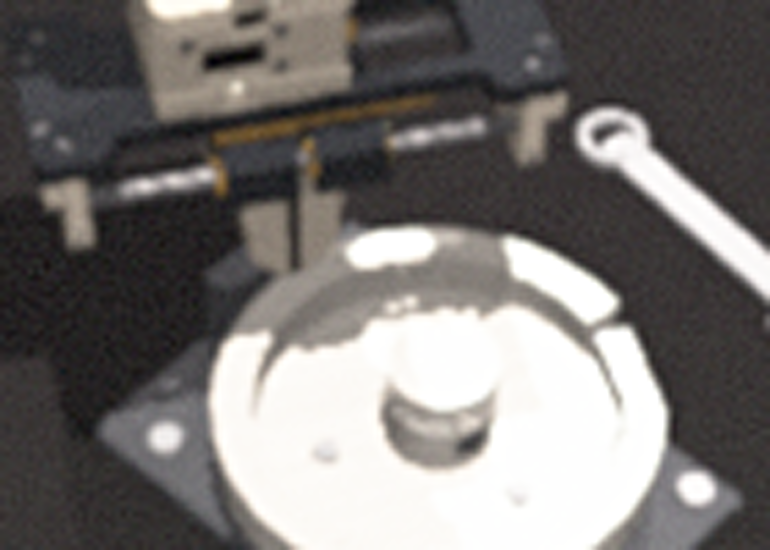

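```bash
python3 - <<'E'
from h import *
im=vision.get_image("scene");W=world(im);st()
for c in(257,260,268):
    for r in range(144,174,2): print(c,r,(W[r,c]*1000).round(0),im["frame"][r,c],end=" | ")
    print()
E
```

```text
t 6.55 p [0.4768 0.1209 0.0592] yang 44.6 tilt [-0. -0. -1.] F [ 0.1 -0.1 -0.3] w 0.0 r 0.0802 a 168.1 q [ 0.25  0.53 -0.81  2.    0.53  0.82 -0.09]
257 144 [491.  85. 164.] [34 36 36] | 257 146 [490.  85. 158.] [62 60 54] | 257 148 [476. 106. 125.] [137 127 117] | 257 150 [476. 106. 118.] [139 127 121] | 257 152 [476. 106. 112.] [140 130 119] | 257 154 [476. 105. 108.] [144 133 123] | 257 156 [476. 105. 102.] [136 126 115] | 257 158 [458. 132.  57.] [108  97  97] | 257 160 [459. 131.  53.] [48 47 48] | 257 162 [458. 131.  45.] [79 75 73] | 257 164 [470. 114.  63.] [147 139 134] | 257 166 [472. 109.  62.] [152 147 139] | 257 168 [475. 104.  62.] [150 142 137] | 257 170 [478.  99.  62.] [219 208 197] | 257 172 [481.  96.  61.] [255 252 248] | 
260 144 [496.  87. 165.] [33 31 36] | 260 146 [495.  89. 157.] [81 79 72] | 260 148 [481. 111. 123.] [143 134 121] | 260 150 [480. 112. 116.] [137 126 115] | 260 152 [481. 110. 111.] [136 126 115] | 260 154 [480. 110. 105.] [138 130 118] | 260 156 [481. 109. 100.] [140 130 116] | 260 158 [481. 110.  93.] [133 121 110] | 260 160 [470. 126.  64.] 
[... 174 characters left out ...]
32] | 260 170 [484. 102.  63.] [126 118 112] | 260 172 [484. 103.  54.] [116 110 108] | 
268 144 [506. 100. 158.] [65 60 56] | 268 146 [493. 123. 124.] [136 127 115] | 268 148 [493. 123. 118.] [138 128 115] | 268 150 [493. 122. 113.] [137 126 113] | 268 152 [492. 124. 105.] [138 129 121] | 268 154 [494. 121. 102.] [135 124 112] | 268 156 [493. 122.  95.] [146 138 127] | 268 158 [483. 140.  64.] [155 149 142] | 268 160 [485. 135.  64.] [153 148 141] | 268 162 [489. 130.  64.] [141 135 128] | 268 164 [488. 130.  57.] [118 114 109] | 268 166 [487. 132.  48.] [121 115 110] | 268 168 [489. 129.  44.] [139 133 127] | 268 170 [492. 124.  44.] [157 150 143] | 268 172 [494. 120.  43.] [177 166 160] |
```

```bash
python3 - <<'E'
from h import *
s,R=st()
for n in("scene","top"):
    im=vision.get_image(n);W=world(im);T=(W-s["position"])@R
    m=(abs(T[...,0])<.06)&(abs(T[...,1])<.13)&(W[...,2]>.07)&(T[...,2]>-.2)
    for h in range(10,140,6):
        q=T[m&(-T[...,2]*1000>=h)&(-T[...,2]*1000<h+6)]*1000
        if len(q): print(n,h,len(q),"x",np.percentile(q[:,0],[2,98]).round(),"y",np.sort(q[:,1])[[0,-1]].round(),np.histogram(q[:,1],bins=range(-110,120,20))[0])
E
```

```text
t 6.55 p [0.4768 0.1209 0.0592] yang 44.6 tilt [-0. -0. -1.] F [ 0.1 -0.1 -0.3] w 0.0 r 0.0802 a 168.1 q [ 0.25  0.53 -0.81  2.    0.53  0.82 -0.09]
scene 22 88 x [-60. -43.] y [-0. 68.] [ 0  0  0  0  0  1  3 46 38  0  0]
scene 28 18 x [-55.  -8.] y [-7. 64.] [ 0  0  0  0  0 14  2  1  1  0  0]
scene 34 24 x [-12.  -8.] y [-11.  17.] [ 0  0  0  0  2 16  6  0  0  0  0]
scene 40 29 x [-11.   1.] y [-14.  20.] [ 0  0  0  0  5 16  8  0  0  0  0]
scene 46 34 x [-12.  -3.] y [-15.  19.] [ 0  0  0  0  6 18 10  0  0  0  0]
scene 52 31 x [-11.  -5.] y [-15.  19.] [ 0  0  0  0  5 16 10  0  0  0  0]
scene 58 41 x [-11.  -8.] y [-15.  21.] [ 0  0  0  0  7 22 12  0  0  0  0]
scene 64 30 x [-12.  -8.] y [-15.  22.] [ 0  0  0  0  6 14 10  0  0  0  0]
scene 70 4 x [-11.  -9.] y [ 6. 19.] [0 0 0 0 0 2 2 0 0 0 0]
scene 76 3 x [-12. -10.] y [6. 9.] [0 0 0 0 0 3 0 0 0 0 0]
scene 88 4 x [-33.   4.] y [-82. -27.] [0 1 0 0 3 0 0 0 0 0 0]
scene 94 54 x [-37.  -5.] y [-83.  89.] [ 0  7  0  0  9 12  8  3  0 15  0]
scene 100 116 x [-37.  25.] y [-84.  88.] [ 0  9  5  7 22 17 21  7 13 15  0]
scene 106 335 x [-37.  28.] y [-84.  88.] [ 0 24 37 37 28 32 20 57 64 36  0]
scene 112 262 x [-37.  11.] y [-89.  95.] [ 0 11  0  0 72 60 81 21  2 13  2]
scene 118 91 x [-37. -12.] y [-90.  95.] [ 1 16  0  0 17 14 13 12  1 10  7]
scene 124 217 x [-37.  21.] y [-92.  95.] [ 3 24 18 18 16 15 17 33 44 24  5]
scene 130 1050 x [-36.  34.] y [-92.  98.] [ 32 247 181  52  31  28  42  72  91 199  75]
scene 136 363 x [-35.  32.] y [-90.  97.] [ 2 60 58 33 25 24 15 14 30 75 27]
```

The depth map shows the shut fingertips about 27 mm higher than the reported TCP, with the body at +92 mm instead of +66. So the fingertip is still about 20 mm above the rim, which agrees with reading no force. I'll go down by feel.

Emit:
play_rows(
  increments="0 0 0.4 0 -1;0 0 0.4 0 -1;0 0 0.4 0 -1;0 0 0.2 0 -1;0 0 0 0 -1",
)

```text
clock: 7.07
position: [0.4764, 0.1207, 0.0445]
ee_rot: [-1.213, -2.897, 0.001]
force: [-0.3, 0.2, 0.7]
width: 0.004
gripper_force: 0.0
```

Emit:
play_rows(
  increments="0 0 0.1 0 -1;0 0 0.1 0 -1;0 0 0.1 0 -1;0 0 0 0 -1",
)

```text
clock: 7.4
position: [0.4768, 0.1209, 0.0421]
ee_rot: [-1.213, -2.898, 0.0]
force: [-0.6, -0.1, 0.0]
width: 0.004
gripper_force: 0.0
```

Emit:
play_rows(
  increments="0 0 0.1 0 -1;0 0 0.1 0 -1;0 0 0 0 -1",
)

```text
clock: 7.65
position: [0.4768, 0.1208, 0.0401]
ee_rot: [-1.213, -2.898, 0.0]
force: [-0.2, 0.2, 0.0]
width: 0.004
gripper_force: 0.0
```

Emit:
play_rows(
  increments="0 0 0.1 0 -1;0 0 0.1 0 -1;0 0 0 0 -1",
)

```text
clock: 7.9
position: [0.4768, 0.1208, 0.0381]
ee_rot: [-1.213, -2.898, 0.0]
force: [-0.1, 0.0, 0.2]
width: 0.006
gripper_force: 0.0
```

Emit:
play_rows(
  increments="0 0 0.1 0 -1;0 0 0.05 0 -1;0 0 0 0 -1",
)

```text
clock: 8.15
position: [0.4769, 0.1209, 0.0367]
ee_rot: [1.213, 2.898, -0.0]
force: [0.2, -0.2, -1.2]
width: 0.004
gripper_force: 0.0
```

Emit:
play_rows(
  increments="0 0 0.05 0 -1;0 0 0.05 0 -1;0 0 0 0 -1",
)

```text
clock: 8.4
position: [0.4769, 0.1209, 0.0366]
ee_rot: [1.213, 2.897, -0.001]
force: [-3.8, -1.6, 13.7]
width: 0.001
gripper_force: 6.8
```

```bash
python3 - <<'E'
from h import *
s,R=st()
for n in("scene","top"):
    im=vision.get_image(n);W=world(im);T=(W-s["position"])@R*1000
    m=(T[...,0]>-14)&(T[...,0]<10)&(abs(T[...,1])<24)&(W[...,2]>.067)
    for h in range(20,70,3):
        q=T[m&(-T[...,2]>=h)&(-T[...,2]<h+3)]
        if len(q): print(n,h,len(q),"x",np.percentile(q[:,0],[5,95]).round(),"y",np.sort(q[:,1])[[0,-1]].round())
im=vision.get_image("scene");save(cv2.resize(im["frame"][110:210,210:350],None,fx=5.5,fy=5.5,interpolation=2),"s3.png")
E
```

```text
t 8.4 p [0.4769 0.1209 0.0366] yang 44.6 tilt [ 0.001 -0.001 -1.   ] F [-3.8 -1.6 13.7] w 0.0 r 0.0801 a 168.1 q [ 0.22  0.56 -0.78  2.02  0.57  0.78 -0.13]
scene 29 5 x [-9. -9.] y [-5. 10.]
scene 32 8 x [-10.  -8.] y [-5. 13.]
scene 35 12 x [-11.  -8.] y [-10.  13.]
scene 38 10 x [-11.  -8.] y [-7. 20.]
scene 41 11 x [-11.  -9.] y [-10.  17.]
scene 44 16 x [-12.  -6.] y [-14.  19.]
scene 47 17 x [-11.  -4.] y [-15.  19.]
scene 50 16 x [-11.  -6.] y [-15.  17.]
scene 53 15 x [-11.  -8.] y [-14.  19.]
scene 56 17 x [-11.  -8.] y [-15.  19.]
scene 59 12 x [-11.  -9.] y [-14.  19.]
scene 62 19 x [-11.  -9.] y [-16.  21.]
scene 65 14 x [-11.  -9.] y [-13.  21.]
scene 68 4 x [-12. -11.] y [-16.   8.]
```

View pics/s3.png

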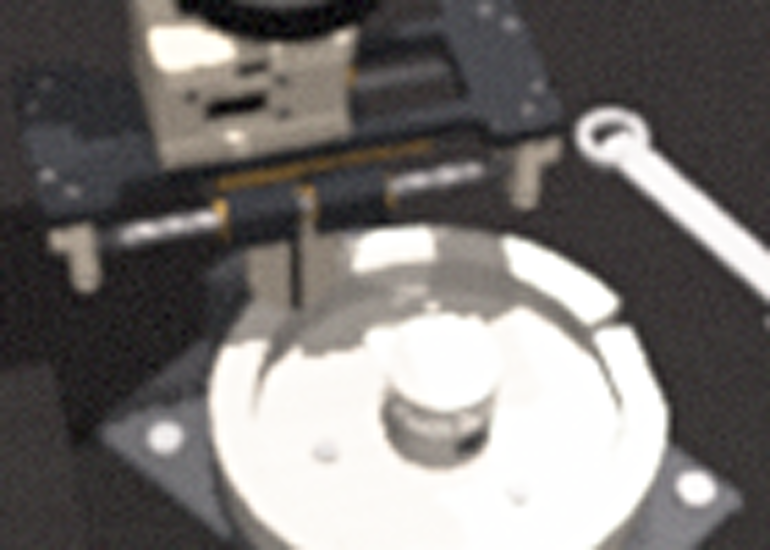

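The fingertip is on the rim beside the block (crop 275, 305). Contact came at reported z = 0.0366 with about 14 N. Next I'm working out the arc.

```bash
python3 - <<'E'
from h import *
b=44.6
A=[168]+[168-5*i for i in range(1,21)]+[68-2.5*i for i in range(1,10)]
P=lambda a:8*np.array([np.sin(np.radians(a-b)),np.cos(np.radians(a-b))])
for u,v in zip(A,A[1:]): print(v,(P(v)-P(u)).round(2),end="; ")
E
```

```text
163 [0.36 0.6 ]; 158 [0.3  0.63]; 153 [0.25 0.65]; 148 [0.19 0.67]; 143 [0.13 0.69]; 138 [0.07 0.69]; 133 [0.01 0.7 ]; 128 [-0.05  0.7 ]; 123 [-0.11  0.69]; 118 [-0.17  0.68]; 113 [-0.23  0.66]; 108 [-0.28  0.64]; 103 [-0.34  0.61]; 98 [-0.39  0.58]; 93 [-0.44  0.54]; 88 [-0.49  0.5 ]; 83 [-0.53  0.46]; 78 [-0.57  0.41]; 73 [-0.6   0.36]; 68 [-0.63  0.3 ]; 65.5 [-0.32  0.13]; 63.0 [-0.33  0.12]; 60.5 [-0.33  0.1 ]; 58.0 [-0.34  0.09]; 55.5 [-0.34  0.07]; 53.0 [-0.34  0.06]; 50.5 [-0.35  0.04]; 48.0 [-0.35  0.03]; 45.5 [-0.35  0.01];
```

Emit:
play_rows(
  increments="0.36 0.60 -0.03 0 -1;0.30 0.63 0 0 -1;0.25 0.65 0 0 -1;0.19 0.67 0 0 -1;0.13 0.69 0 0 -1",
)

```text
clock: 8.97
position: [0.4882, 0.1451, 0.0363]
ee_rot: [-1.218, -2.895, 0.023]
force: [-17.8, -22.7, 39.5]
width: 0.005
gripper_force: 19.7
```

Emit:
play_rows(
  increments="0 0 -0.05 0 -1;0 0 0 0 -1",
)

```text
clock: 9.13
position: [0.4915, 0.152, 0.0368]
ee_rot: [1.214, 2.897, -0.001]
force: [0.6, -0.0, -0.1]
width: 0.003
gripper_force: 0.0
```

```bash
python3 - <<'E'
from h import *
st()
E
```

```text
t 9.13 p [0.4915 0.152  0.0368] yang 44.5 tilt [ 0.    -0.001 -1.   ] F [ 0.6 -0.  -0.1] w 0.0 r 0.0797 a 143.3 q [ 0.16  0.59 -0.77  1.97  0.57  0.81 -0.17]
```

Emit:
play_rows(
  increments="0 0 0.03 0 -1;0.05 0.35 0 0 -1;0.02 0.35 0 0 -1;0.01 0.35 0 0 -1;0 0.35 0 0 -1",
)

```text
clock: 9.55
position: [0.4916, 0.1523, 0.036]
ee_rot: [-1.215, -2.89, 0.04]
force: [-44.6, -40.7, 75.3]
width: 0.007
gripper_force: 37.7
```

Friction jams the tip, because with the long side of the shut fingers along the motion the leading edge digs in. I'll lift off, turn the closing line radial, and sweep again from the start with a light touch, turning with the rim.

Emit:
play_rows(
  increments="0 0 -0.1 0 -1;0 0 -0.2 0 -1;0 0 -0.5 0 -1;0 0 -0.2 0 -1;0 0 0 0 -1",
)

```text
clock: 9.97
position: [0.5013, 0.1634, 0.0468]
ee_rot: [1.213, 2.897, 0.002]
force: [0.3, 0.2, -0.4]
width: 0.003
gripper_force: 0.0
```

```bash
python3 - <<'E'
from h import *
a=np.radians(168)
s,R=st([C[0]+.08*np.cos(a),C[1]+.08*np.sin(a),.0467])
im=vision.get_image("top")
for d in cut_out("piston_mid",im): print(d["point"],d["confidence"])
E
```

```text
t 9.97 p [0.5013 0.1634 0.0468] yang 44.6 tilt [ 0.001  0.001 -1.   ] F [ 0.3  0.2 -0.4] w 0.0 r 0.0801 a 132.4 q [ 0.14  0.59 -0.78  1.93  0.56  0.84 -0.16]
tool shift cm [-1.32 -4.71 -0.  ]
[142.9, 282.8] 0.66
```

Emit:
play_rows(
  increments="-0.44 -1.57 0 0 -1;-0.44 -1.57 0 0 -1;-0.44 -1.57 0 0 -1;0 0 0 -6.9 -1;0 0 0 -6.9 -1",
)

```text
clock: 10.48
position: [0.476, 0.1193, 0.046]
ee_rot: [0.85, 3.024, -0.002]
force: [-0.1, 0.9, -0.2]
width: 0.005
gripper_force: 0.0
```

Emit:
play_rows(
  increments="0 0 0 -6.9 -1;0 0 0 -6.9 -1;0 0 0 -6.9 -1;0 0 0 -6.9 -1;0 0 0 -6.9 -1",
)

```text
clock: 10.9
position: [0.4765, 0.1204, 0.0461]
ee_rot: [0.088, -3.14, -0.0]
force: [-0.8, 0.6, -0.8]
width: 0.004
gripper_force: 0.0
```

Emit:
play_rows(
  increments="0 0 0 -6.9 -1;0 0 0 -6.9 -1;0 0 0 -6.9 -1;0 0 0 -6.9 -1;0 0 0 -6.9 -1",
)

```text
clock: 11.32
position: [0.4765, 0.1204, 0.046]
ee_rot: [1.015, -2.973, -0.001]
force: [0.3, -0.2, 0.9]
width: 0.007
gripper_force: 0.0
```

Emit:
play_rows(
  increments="0 0 0 -6.9 -1;0 0 0 -6.9 -1;0 0 0 -6.9 -1;0 0 0 -6.9 -1;0 0 0 -6.9 -1",
)

```text
clock: 11.73
position: [0.4764, 0.1204, 0.0459]
ee_rot: [1.851, -2.538, -0.001]
force: [0.0, -0.2, -0.7]
width: 0.002
gripper_force: 0.0
```

Emit:
play_rows(
  increments="0 0 0.3 -6.1 -1;0 0 0.3 0 -1;0 0 0.2 0 -1;0 0 0.1 0 -1;0 0 0 0 -1",
)

```text
clock: 12.15
position: [0.4763, 0.1204, 0.037]
ee_rot: [1.973, -2.444, -0.0]
force: [0.1, -0.0, 0.4]
width: 0.004
gripper_force: 0.0
```

```bash
python3 - <<'E'
from h import *
a=np.radians(168)
s,R=st([C[0]+.08*np.cos(a),C[1]+.08*np.sin(a),.0367])
E
```

```text
t 12.15 p [0.4763 0.1204 0.037 ] yang 167.8 tilt [-0. -0. -1.] F [ 0.1 -0.   0.4] w 0.0 r 0.0806 a 168.5 q [ 0.46  0.78 -1.22  2.01  0.89  1.02  1.73]
tool shift cm [-0.07 -0.06  0.03]
```

Emit:
play_rows(
  increments="0 -0.05 0.03 0 -1;0 0 0.02 0 -1;0 0 0 0 -1",
)

```text
clock: 12.4
position: [0.477, 0.1202, 0.0368]
ee_rot: [-1.975, 2.443, -0.0]
force: [0.1, -0.0, 0.9]
width: 0.002
gripper_force: 0.0
```

Emit:
play_rows(
  increments="0 0 0.02 0 -1;-0.35 -0.01 0 2.5 -1;-0.35 -0.01 0 2.5 -1;-0.35 -0.01 0 2.5 -1;-0.35 -0.01 0 2.5 -1",
)

```text
clock: 12.82
position: [0.4812, 0.1333, 0.0367]
ee_rot: [1.752, -2.607, 0.001]
force: [-0.6, -2.2, 3.1]
width: 0.002
gripper_force: 1.1
```

```bash
python3 - <<'E'
from h import *
st()
E
```

```text
t 12.82 p [0.4812 0.1333 0.0367] yang 157.8 tilt [ 0.    -0.001 -1.   ] F [-0.6 -2.2  3.1] w 0.0 r 0.0796 a 158.7 q [ 0.42  0.76 -1.17  1.99  0.86  1.    1.57]
```

Emit:
play_rows(
  increments="-0.56 -0.02 0 4 -1;-0.56 -0.02 0 4 -1;-0.56 -0.02 0 4 -1;-0.56 -0.02 0 4 -1;-0.56 -0.02 0 4 -1",
)

```text
clock: 13.23
position: [0.4959, 0.1571, 0.0367]
ee_rot: [1.271, -2.873, 0.001]
force: [-1.3, -1.4, 2.9]
width: 0.004
gripper_force: 1.5
```

Emit:
play_rows(
  increments="-0.56 -0.02 0 4 -1;-0.56 -0.02 0 4 -1;-0.56 -0.02 0 4 -1;-0.56 -0.02 0 4 -1;-0.56 -0.02 0 4 -1",
)

```text
clock: 13.65
position: [0.5176, 0.1743, 0.0367]
ee_rot: [0.754, -3.049, 0.001]
force: [-3.2, -1.8, 2.8]
width: 0.006
gripper_force: 1.7
```

```bash
python3 - <<'E'
from h import *
st()
E
```

```text
t 13.65 p [0.5176 0.1743 0.0367] yang 117.8 tilt [-0.001 -0.001 -1.   ] F [-3.2 -1.8  2.8] w 0.01 r 0.0795 a 118.3 q [ 0.24  0.73 -0.99  1.88  0.75  0.96  0.96]
```

Emit:
play_rows(
  increments="-0.56 -0.01 0 4 -1;-0.56 -0.01 0 4 -1;-0.56 -0.01 0 4 -1;-0.56 -0.01 0 4 -1;-0.56 -0.01 0 4 -1",
)

```text
clock: 14.07
position: [0.544, 0.1836, 0.0367]
ee_rot: [0.213, -3.134, 0.0]
force: [-1.8, -1.1, 2.0]
width: 0.005
gripper_force: 1.3
```

Emit:
play_rows(
  increments="-0.56 -0.02 0 4 -1;-0.56 -0.02 0 4 -1;-0.56 -0.02 0 4 -1;-0.56 -0.02 0 4 -1;-0.56 -0.02 0 4 -1",
)

```text
clock: 14.48
position: [0.572, 0.1828, 0.0367]
ee_rot: [-0.334, -3.123, -0.0]
force: [-1.4, 1.1, 1.4]
width: 0.003
gripper_force: 1.0
```

```bash
python3 - <<'E'
from h import *
st()
E
```

```text
t 14.48 p [0.572  0.1828 0.0367] yang 77.8 tilt [-0.  0. -1.] F [-1.4  1.1  1.4] w 0.0 r 0.0803 a 78.0 q [ 0.13  0.72 -0.81  1.76  0.63  0.94  0.42]
```

Emit:
play_rows(
  increments="-0.42 -0.02 0.02 3 -1;-0.42 -0.02 0 3 -1;-0.42 -0.02 0 3 -1;-0.42 -0.02 0 3 -1;-0.42 -0.02 0 3 -1",
)

```text
clock: 14.9
position: [0.5913, 0.1758, 0.0367]
ee_rot: [-0.737, -3.053, -0.001]
force: [-2.8, 0.7, 4.2]
width: 0.001
gripper_force: 1.7
```

Emit:
play_rows(
  increments="-0.42 -0.02 0 3 -1;-0.42 -0.02 0 3 -1;-0.28 -0.01 0 2 -1;-0.28 -0.01 0 2 -1;0 0 0 0 -1",
)

```text
clock: 15.32
position: [0.6039, 0.1668, 0.0363]
ee_rot: [1.002, 2.977, -0.0]
force: [0.3, -0.2, -0.6]
width: 0.005
gripper_force: 0.0
```

```bash
python3 - <<'E'
from h import *
a=np.radians(45.5)
st([C[0]+.08*np.cos(a),C[1]+.08*np.sin(a),.0367])
E
```

```text
t 15.32 p [0.6039 0.1668 0.0363] yang 52.8 tilt [ 0. -0. -1.] F [ 0.3 -0.2 -0.6] w 0.0 r 0.0792 a 52.1 q [ 0.09  0.72 -0.7   1.69  0.55  0.94  0.1 ]
tool shift cm [-0.93  0.02 -0.04]
```

The force vanished at about 52°, so the tip is over the notch. I'm dropping in and centring on the key.

Emit:
play_rows(
  increments="0 0 0.2 0 -1;0 0 0.2 0 -1;-0.45 0 0.1 3.5 -1;-0.45 0.05 0 3.5 -1;0 0 0 0 -1",
)

```text
clock: 15.73
position: [0.6112, 0.1614, 0.031]
ee_rot: [1.182, 2.911, -0.0]
force: [-0.1, 0.1, -0.3]
width: 0.004
gripper_force: 0.0
```

Emit:
play_rows(
  increments="0 0 0.15 0 -1;0 0 0.1 0 -1;0 0 0.1 0 -1;0 0 0 0 -1",
)

```text
clock: 16.07
position: [0.6104, 0.1623, 0.0277]
ee_rot: [-1.176, -2.913, 0.0]
force: [-0.4, 0.6, 0.2]
width: 0.007
gripper_force: 0.2
```

```bash
python3 - <<'E'
from h import *
st()
E
```

```text
t 16.07 p [0.6104 0.1623 0.0277] yang 46.0 tilt [-0.  0. -1.] F [-0.4  0.6  0.2] w 0.01 r 0.08 a 46.4 q [ 0.08  0.72 -0.66  1.69  0.54  0.92  0.01]
```

Now I press down to the stop.

Emit:
play_rows(
  increments="0 0 0.1 0 -1;0 0 0.1 0 -1;0 0 0.1 0 -1;0 0 0.1 0 -1;0 0 0 0 -1",
)

```text
clock: 16.48
position: [0.6106, 0.1622, 0.0236]
ee_rot: [-1.177, -2.912, -0.0]
force: [-1.5, -0.1, 0.8]
width: 0.004
gripper_force: 0.5
```

Emit:
play_rows(
  increments="0 0 0.1 0 -1;0 0 0.1 0 -1;0 0 0 0 -1",
)

```text
clock: 16.73
position: [0.6107, 0.1622, 0.0217]
ee_rot: [-1.178, -2.912, -0.0]
force: [-1.1, 0.1, 3.0]
width: 0.005
gripper_force: 0.9
```

Emit:
play_rows(
  increments="0 0 0.05 0 -1;0 0 0.05 0 -1;0 0 0 0 -1",
)

```text
clock: 16.98
position: [0.6108, 0.1621, 0.0216]
ee_rot: [1.178, 2.912, -0.0]
force: [-5.1, -1.0, 10.5]
width: 0.004
gripper_force: 5.5
```

Emit:
play_rows(
  increments="0 0 0.04 0 -1;0 0 0 0 -1",
)

```text
clock: 17.15
position: [0.6108, 0.1622, 0.0215]
ee_rot: [1.178, 2.912, -0.0]
force: [-5.5, -1.8, 14.7]
width: 0.008
gripper_force: 7.2
```

It's on the stop, 15.1 mm below the rim contact, with the force rising to 15 N. I'm lifting clear.

Emit:
play_rows(
  increments="0 0 -0.1 0 -1;0 0 -0.3 0 -1;0 0 -1 0 -1;0 0 -2 0 -1;0 0 -3 0 -1",
)

```text
clock: 17.57
position: [0.6095, 0.1609, 0.0833]
ee_rot: [-1.177, -2.909, 0.004]
force: [0.7, -0.5, 0.5]
width: 0.005
gripper_force: 0.0
```

Emit:
play_rows(
  increments="0 0 -3.5 0 -1;0 0 -3.5 0 -1;0 0 -3.5 0 -1;0 0 -3 0 -1;0 -2 0 0 -1",
)

```text
clock: 17.98
position: [0.6006, 0.1521, 0.2268]
ee_rot: [1.172, 2.907, 0.014]
force: [-0.2, 0.5, -0.8]
width: 0.006
gripper_force: 0.0
```

Emit:
play_rows(
  increments="0 -3.5 0 0 -1;0 -3.5 0 0 -1;0 -3.5 0 0 -1;0 -3.5 0 0 -1;0 -3.5 0 0 -1",
)

```text
clock: 18.4
position: [0.4741, 0.0207, 0.2198]
ee_rot: [1.178, 2.912, -0.0]
force: [1.0, -0.9, 0.8]
width: 0.007
gripper_force: 0.0
```

Emit:
play_rows(
  increments="0 -3 0 0 -1;0 -1.5 0 0 -1;0 0 0 0 -1;0 0 0 0 -1",
)

```text
clock: 18.73
position: [0.4441, -0.0112, 0.2202]
ee_rot: [1.18, 2.91, -0.001]
force: [0.3, -0.0, -0.1]
width: 0.006
gripper_force: 0.0
```

```bash
python3 - <<'E'
from h import *
st()
for n in("top","scene"):
    im=vision.get_image(n);W=world(im);d=W[...,:2]-C
    R=np.hypot(d[...,0],d[...,1]);A=np.degrees(np.arctan2(d[...,1],d[...,0]));Z=W[...,2]
    s=(R>.075)&(R<.085)&(A>36)&(A<55);print(n,"key z",np.nanmedian(Z[s]),s.sum())
    s=(R>.075)&(R<.085)&(A>70)&(A<100);print("rim z",np.nanmedian(Z[s]))
    for q in("piston_mid","partsbox","spanner","spraycan"):
        for e in cut_out(q,im)[:2]: print(q,round(e["confidence"],2),e["point"],np.nanmedian(W[e["mask"]],0).round(3))
    if n=="scene": save(cv2.resize(im["frame"][70:330,110:450],None,fx=2.2,fy=2.2,interpolation=2),"end.png")
E
```

```text
t 18.73 p [ 0.4441 -0.0112  0.2202] yang 45.8 tilt [ 0.001 -0.001 -1.   ] F [ 0.3 -0.  -0.1] w 0.01 r 0.1604 a -133.9 q [ 0.62  0.22 -0.83  1.91  0.18  1.09  0.52]
top key z 0.04763081698654753 42
rim z 0.06309109861393158
piston_mid 0.8 [211.5, 246.7] [0.555 0.106 0.084]
piston_mid 0.63 [140.0, 281.9] [0.733 0.03  0.042]
partsbox 0.82 [178.7, 376.5] [ 0.652 -0.209  0.041]
spanner 0.81 [201.1, 173.4] [0.594 0.292 0.008]
scene key z 0.04774241297287596 48
rim z 0.062354912148043284
piston_mid 0.63 [253.0, 350.7] [0.74  0.022 0.042]
piston_mid 0.62 [183.3, 289.5] [0.561 0.098 0.084]
partsbox 0.66 [285.1, 232.5] [ 0.575 -0.147  0.017]
spanner 0.83 [155.2, 344.7] [0.617 0.285 0.008]
spanner 0.46 [184.5, 287.1] [0.561 0.097 0.084]
spraycan 0.61 [207.8, 157.4] [ 0.384 -0.115  0.122]
```

View pics/end.png

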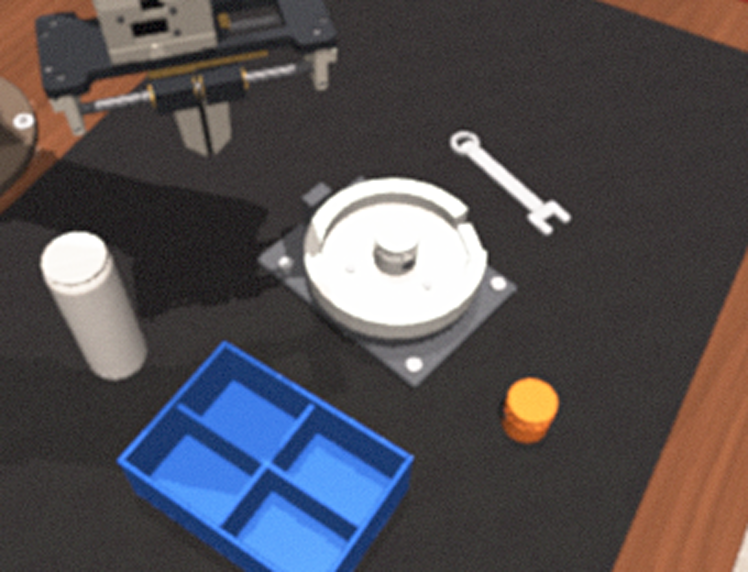

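The key sits 15 mm below the rim (crop 470, 235). The piston at (395, 245), the spanner, can and box are where they were, and the gripper is clear. I'm handing in.

```bash
python3 -c "
from cell import job; print(job.sign_off())"
```

```text
the job is handed in; nothing more can be done
None
```

The fixture is locked and handed in: the fingertip ran from the index block into the notch and pressed the key to its stop, 15 mm below the rim. The first sweep jammed and peaked at about 75 N vertical at the wrist, so I restarted from the index block; the piston, spanner, can and box look unmoved, and the arm is clear.

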